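# Spread the corn and take the pan's surface reading

### The arm

A 6-joint arm with a two-finger parallel gripper is mounted at the origin on the work surface. World frame = base frame: x ahead of the robot, y to its left, z up, the work surface at z = 0. Lengths are in m, angles in rad, forces in N, time in s.
With the tool pointing down it reaches from about 0.425 to 0.95 m from the base axis. Payload 3.5 kg.
Tool frame: the origin (TCP) lies between the finger pads; the fingertips stand 11 mm ahead of it and the grasp point (between the pads) lies 8 mm behind it; z points along the fingers, y is the line along which they close (so a half turn about z gives the same grasp; the last joint's range is limited). The gripper opens to 85 mm and grips with 20 to 120 N. Pads are 22 mm wide; open, the fingers measure 114 mm over their backs; the gripper's body (76 mm by 85 mm) begins 54 mm behind the grasp point. The pads swing forward as they close: fully open they stand 13 mm farther back than shut.
Start: joints at [-1.39, 0.286, 1.577, -0, 1.279, -0.15], TCP at [0.219, -0.638, 0.242] pointing down, gripper open.
Joint ranges: [-2.77, 2.77], [-0.9, 2.22], [0.21, 2.48], [-1.53, 4.67], [0.24, 2.81], [-2.84, 2.84]. Speed limits (rad/s): [2.79, 2.79, 3.14, 3.14, 3.14, 3.14].

### API

Orientations are given as a unit quaternion [w, x, y, z].
In Python, from cell import * gives the robot as it stands.
- The arm moves only by the tool apply_moves, never from a script. Its argument "commands" is a list of rows, each an object with "dr": the turn, a rotation vector about the tool's x, y, z in degrees, a list of three; "linear": the shift along the tool's x, y, z in mm, a list of three; "claw": the closure, from 0 (fully open) to 1 (shut). A call has 1 to 5 rows; each row shifts and turns the commanded pose from where the row before left it, along the tool's axes as they then stand; what a row does not reach is not made up. A row lasts 1/8 s, in which the tool goes at most 62.5 mm and 10.7 degrees, less where a joint would pass 70% of its speed; a pose out of reach is approached as far as the arm can. A call with a gripper value outside its range is refused whole. The fingers move at their own pace and stop on an object; "force" is the grip in N (left out, the last holds). Time passes only in rows, so rows that do not move let the fingers close. It gives the time, the measured TCP pose, the force, the opening and the grip force at its end, in the units of the state.
- state(): the state, without advancing time (a new reading comes with each control period).
- get_image(name): name is "scene" or "top" or "wrist"; returns a dict with "image" (384x512x3 uint8, blue, green, red), "fx", "fy", "cx", "cy" (pixels), "k1" (the pictures are not rectified: a ray, as slopes to the right and down, at radius r is drawn at 1 + k1 r^2 times it, then the intrinsics apply), "pose" (4x4, takes a point from camera to world coordinates); the wrist camera has in their place "T_tool_cam" (4x4, takes a point from camera to tool coordinates, whose origin is the TCP and whose axes are the flange's). Camera axes: x right, y down, z forward; pixel columns grow to the right and rows downward; lengths in m; the calibration is good to about 2 mm. A picture is of the moment at which its call begins: read the wrist's pose just before it. There is no depth.
- finish_job(): hands the job in; it is judged then, once.
Trained networks look in a picture, given as the dict that the camera call returned (one of the last four; its "shot" number tells which), for a name from the list of things; names that differ only in an ending like _2 or _b are one class to them, and where a whole thing is asked for, a point or a joint stands for the part that bears it (a point fixed in the world has none). Each returns a list of dicts, best first, with "confidence" (0 to 1); they miss things now and then, are a little off and sometimes report something else, mostly with a low value. They report only what shows in the picture. A call takes as long as a camera call. They do not tell look-alikes from the thing itself.
- recognise(picture, target): "at" ([x, y, z] in m, in world coordinates, good to about 4 mm: the middle of the surface that is visible of it).
- landmark_of(picture, target): "at" ([x, y, z] in m, in world coordinates, good to about 4 mm: a listed point, or the origin of a listed thing).
The state is a dict: "t": time; "joint_positions": joint angles; "joint_velocities": joint speeds; "effort": joint torques, N m; "tool_pos": TCP position; "tcp_rot": TCP orientation; "ft_force": force on the tool from outside, world axes, zero at the start; "ft_torque": the same for the moment, N m; "gripper_width": opening from 0.0 (shut) to 1.0 (fully open); "grip_force": force on a finger pad.
Only numpy, scipy, OpenCV 4.12 (cv2) and the standard library are available. Lean on these libraries where they do the work, as an engineer would, in place of code of your own. Each camera call takes 0.05 s, during which the arm holds its last target. There are 200 camera calls.

### The job

Spread the heaped corn rounds into an even single layer in the frying pan: on every side of the red heat spot, the spot itself clear, and a finger's width between neighbours. Then draw the surface thermometer from its stand and press its head lightly onto the red spot, wholly inside it, with the thermometer upright, so that the sprung head gives but does not reach its stop. Finish while still holding it pressed there, the rounds still spread and the pan and the rest of the kitchen where they were.

Things in the scene. Friction and masses are not known exactly. Their poses are not given: they have to be found in the camera images.
- pan_spot (a point): Centre of the red heat spot, a flat red disc 36 mm across in the middle of the black frying pan, on its flat cooking surface 110 mm above the counter; at the start the corn heap covers it. Frame: z up, the pan's handle points along -x.
- pan: Black frying pan, loose on one of the hob's two burners (1.5 kg, 280 mm over the rim); origin under its centre, 5 mm below the cooking surface; z up. Flat inside to a radius of 118 mm, then a sloping wall with its rim 23 mm above the cooking surface. The handle, 21 mm thick, points along -x and ends 285 mm from the centre, 46 mm above the cooking surface.
- probe_grip (a point): Point on the axis of the surface thermometer's yellow handle (110 g, loose), a box 24 (own x) by 30 (own y) by 100 mm (own z), 60 mm above its lower end, 40 mm below its top. Own z runs from the measuring head up to the handle's top. At the start it leans 0.35 rad towards own -x, the handle's lower end resting on the stand's sleeve; it is drawn out along own z.
- probe_tip (a point): Centre of the flat copper measuring face at the lower end of the thermometer (head 14 mm across, 6 mm high, on a stem 6 to 9 mm thick below the handle): with the head free it lies on the axis 135 mm below probe_grip (own -z), 75 mm below the handle. Axes as probe_grip.
- probe_head (a joint): How far the sprung head is pushed up into the stem: 0 free, 0.010 m at its stop. It gives from about 0.9 N and takes 0.3 N more per mm, about 3.9 N just before the stop; beyond that the thermometer is rigid.
- stand_mouth (a point): Centre of the mouth of the thermometer's grey stand, fixed to the counter, 100 mm above it: a sleeve 28 mm square outside, 18 mm inside, leaning like the thermometer (0.35 rad towards own -x), on a base 110 (x) by 80 (y) by 18 mm. The thermometer's stem and head hang 75 mm down inside. z up.
- hob: Black glass-top two-burner gas hob, fixed, 360 (x) by 620 (y) mm; origin under its centre on the counter, z up. Glass top 74 mm and iron pan supports 105 mm above the counter; burners at y = +150 and -150 mm in its frame. The pan is on one burner, the pot on the other.
- pot: Lidded steel pot, 188 mm across, 138 mm high, with two side handles reaching 116 mm from its axis, on the other burner; origin at the centre of its underside. Leave alone.
- jar: White and blue ceramic jar with lid, 95 mm across, 126 mm high; origin at the centre of its underside. Leave alone.
- tumbler: Open steel tumbler, 72 mm across, 88 mm high; origin at the centre of its underside. Leave alone.
- oil: Amber glass oil bottle with yellow cap, 66 mm across, 210 mm high; origin at the centre of its underside. Leave alone.
- spice: Small glass spice jar with red cap, 52 mm across, 85 mm high; origin at the centre of its underside. Leave alone.
- turner: Wooden-handled turner lying flat to the right of the hob, 280 mm long along own x. Leave alone.
- corn1_center (a point): Centre of a raw corn-cob round: a hard yellow disc 40 mm across and 28 mm thick (35 g), own z along its axis. At the start it lies flat on the pan, one of four huddled round the red spot.
- corn2_center (a point): Centre of a raw corn-cob round: a hard yellow disc 40 mm across and 28 mm thick (35 g), own z along its axis. At the start it lies flat on the pan, one of four huddled round the red spot.
- corn3_center (a point): Centre of a raw corn-cob round: a hard yellow disc 40 mm across and 28 mm thick (35 g), own z along its axis. At the start it lies flat on the pan, one of four huddled round the red spot.
- corn4_center (a point): Centre of a raw corn-cob round: a hard yellow disc 40 mm across and 28 mm thick (35 g), own z along its axis. At the start it lies flat on the pan, one of four huddled round the red spot.
- corn5_center (a point): Centre of a raw corn-cob round: a hard yellow disc 40 mm across and 28 mm thick (35 g), own z along its axis. At the start it lies flat on top of the other four.
Not all that is in view belongs to the job. What is meant by the part that bears probe_grip is not turquoise, and is the smaller of those in its own colour.

How it is judged:
By the outcome, as a careful person would: the job done as asked, in the order asked, and still so for the second after the job is handed in, while the arm keeps its last pose, push and grip.
It also fails if it takes over 72 s, if anything falls off the work surface, if the arm or the gripper's body presses on something with over 40 N, if the wrist force passes 120 N, or if a joint passes its speed limit or range.

## Working session

There is one attempt and no reset: what is moved stays moved. The work goes in short steps, Python scripts to look and compute and a tool call to move; the robot and the scene stay as the last step left them, time stands still between calls to the robot, and variables do not carry over. Pictures are saved under pics/ and viewed, at most 10 in all, crops included, and the job is handed in when it is done.

Besides the shell and the picture viewer there is one more tool, called as a command line: name --argument value ..., lists and objects as JSON in quotes. apply_moves: Moves the arm, as the interface text tells. Its arguments: {"type":"object","properties":{"commands":{"type":"array","items":{"type":"object","properties":{"dr":{"type":"array","items":{"type":"number"}},"linear":{"type":"array","items":{"type":"number"}},"claw":{"type":"number"}}}},"force":{"type":"number"}},"required":["commands"]}

```bash
ls; mkdir -p pics; python3 - <<'E'
from cell import *
import cv2
s=state(); print({k:s[k] for k in('t','tool_pos','tcp_rot','gripper_width')})
for n in('scene','top'):
    p=get_image(n); cv2.imwrite(f'pics/{n}0.png',p['image'])
    print(n,p['pose'],p['fx'],p['k1'])
    for t in ['pan','pan_spot','probe_grip','probe_tip','stand_mouth','hob','pot']+[f'corn{i}_center' for i in (1,5)]:
        print(t,[(tuple(round(float(v),3) for v in d['at']),round(d['confidence'],2)) for d in landmark_of(p,t)])
E
```

```text
pics
{'t': 0.0, 'tool_pos': array([ 0.21914712, -0.63778   ,  0.24094743]), 'tcp_rot': array([-1.15330582e-03,  9.86355084e-01,  1.64627819e-01, -3.24360919e-06]), 'gripper_width': 1.001185663503324}
scene [[ 0.4026628   0.74194835 -0.53607398  1.1835133 ]
 [ 0.91531933 -0.33103969  0.22935396 -0.29414686]
 [-0.00729297 -0.58303119 -0.81241704  1.08859321]
 [ 0.          0.          0.          1.        ]] 380.25659998764223 -0.06723684617008675
pan [((0.534, -0.249, 0.108), 0.83)]
pan_spot [((0.535, -0.251, 0.107), 0.91)]
probe_grip [((0.473, 0.354, 0.152), 0.81), ((0.498, 0.525, 0.015), 0.72), ((0.252, 0.298, 0.017), 0.61)]
probe_tip []
stand_mouth [((0.493, 0.361, 0.103), 0.74), ((0.521, -0.281, 0.123), 0.44), ((0.402, -0.579, 0.0), 0.21)]
hob [((0.543, -0.104, -0.002), 0.68)]
pot [((0.552, 0.053, 0.104), 0.88)]
corn1_center [((0.55, -0.221, 0.127), 0.68), ((0.475, 0.355, 0.156), 0.26), ((0.8, 0.125, -0.003), 0.17)]
corn5_center [((0.543, -0.253, 0.149), 0.63), ((0.493, 0.365, 0.101), 0.19)]
top [[-0.00821702 -0.99301679  0.11768656  0.34674959]
 [-0.99995942  0.00859449  0.00270029 -0.04054775]
 [-0.00369289 -0.1176596  -0.99304712  1.87258598]
 [ 0.          0.          0.          1.        ]] 490.6864074272669 -0.0990623321246479
pan [((0.534, -0.249, 0.104), 0.78), ((0.501, -0.233, 0.123), 0.62)]
pan_spot [((0.534, -0.252, 0.116), 0.92), ((0.491, 0.364, 0.099), 0.52)]
probe_grip [((0.248, 0.3, 0.014), 0.97), ((0.49, 0.519, 0.007), 0.53), ((0.477, 0.357, 0.157), 0.48)]
probe_tip [((0.631, 0.5, -0.002), 0.64), ((0.346, 0.459, 0.02), 0.6)]
stand_mouth [((0.486, 0.364, 0.1), 0.93)]
hob [((0.541, -0.105, 0.001), 0.74)]
pot [((0.557, 0.05, 0.108), 0.62)]
corn1_center [((0.552, -0.221, 0.124), 0.6)]
corn5_center [((0.532, -0.254, 0.155), 0.67)]
```

View pics/scene0.png

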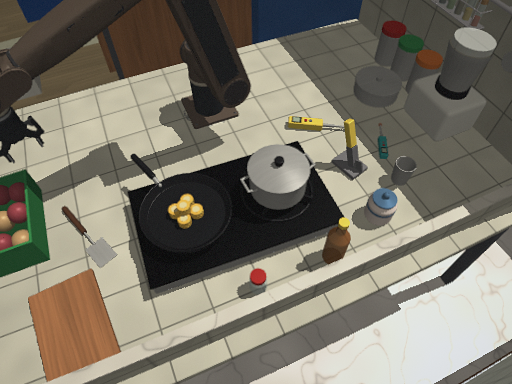

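View pics/top0.png

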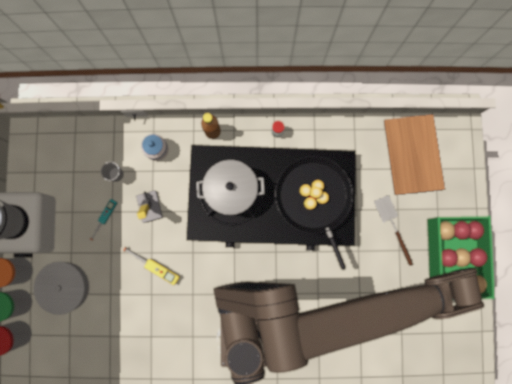

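```bash
cat > h.py <<'E'
from cell import *
import numpy as np, cv2
from scipy.spatial.transform import Rotation as R
def pose():
    s=state(); q=s['tcp_rot']; return np.array(s['tool_pos']),R.from_quat([q[1],q[2],q[3],q[0]]),s
def down(yaw): # tool z down, tool x at yaw (deg) in world
    return R.from_euler('z',yaw,degrees=True)*R.from_rotvec([np.pi,0,0])
def need(p,Rt=None,name=''):
    p0,R0,s=pose()
    d=R0.inv().apply(np.array(p)-p0)*1000
    rv=np.zeros(3) if Rt is None else np.degrees((R0.inv()*Rt).as_rotvec())
    print(name,'lin',d.round(1),'dr',rv.round(1))
def chain(wps): # list of (pos,Rot): tool-frame steps, each shift in the frame before its turn
    p0,R0,s=pose()
    for p,Rt in wps:
        Rt=R0 if Rt is None else Rt
        print('lin',(R0.inv().apply(np.array(p)-p0)*1000).round(1),'dr',np.degrees((R0.inv()*Rt).as_rotvec()).round(1)); p0,R0=np.array(p),Rt
def st():
    p,r,s=pose(); print('t',round(s['t'],2),'p',p.round(4),'x',r.as_matrix()[:,0].round(3),'z',r.as_matrix()[:,2].round(3),'w',round(s['gripper_width'],3),'gf',np.round(s['grip_force'],1),'ft',np.round(s['ft_force'],1),'q',np.round(s['joint_positions'],2))
def ray(P,u,v):
    x=(u-P['cx'])/P['fx'];y=(v-P['cy'])/P['fy'];xd,yd=x,y
    for _ in range(10):
        k=1+P['k1']*(x*x+y*y); x,y=xd/k,yd/k
    M=campose(P); d=M[:3,:3]@[x,y,1]; return M[:3,3],d
def campose(P):
    return P['M'] if 'M' in P else np.array(P['pose'])
def onz(P,u,v,z):
    o,d=ray(P,u,v); return o+d*(z-o[2])/d[2]
def proj(P,X):
    M=campose(P); c=M[:3,:3].T@(np.array(X)-M[:3,3]); x,y=c[:2]/c[2]; k=1+P['k1']*(x*x+y*y)
    return P['cx']+P['fx']*x*k,P['cy']+P['fy']*y*k
def wrist():
    p,r,s=pose(); P=get_image('wrist'); T=np.eye(4);T[:3,:3]=r.as_matrix();T[:3,3]=p
    P['M']=T@np.array(P['T_tool_cam']); return P
E
python3 - <<'E'
from h import *
P=wrist(); print(np.array(P['T_tool_cam']).round(3),P['fx']); print(P['M'].round(3)); st()
chain([((0.48,-0.27,0.40),down(19)),])
E
```

```text
[[-0.001 -0.946 -0.325  0.085]
 [ 1.    -0.001  0.    -0.   ]
 [-0.001 -0.325  0.946 -0.132]
 [ 0.     0.     0.     1.   ]] 301.5408782882085
[[ 0.324 -0.895 -0.308  0.3  ]
 [-0.946 -0.306 -0.106 -0.61 ]
 [ 0.001  0.325 -0.946  0.375]
 [ 0.     0.     0.     1.   ]]
t 1.05 p [ 0.2193 -0.6384  0.2423] x [ 0.946  0.325 -0.   ] z [ 0. -0. -1.] w 1.0 gf 0.0 ft [-1.1  0.1 -0.2] q [-1.39  0.29  1.58  0.    1.28 -0.15]
lin [ 366.3 -263.7 -157.7] dr [ 0.  0. -0.]
```

apply_moves --commands '[{"linear": [42,-26,-24]},{"linear": [42,-26,-24]},{"linear": [42,-26,-24]},{"linear": [42,-26,-24]},{"linear": [42,-26,-24]}]'

```text
schema error: expected keys dr, linear, claw
```

apply_moves --commands '[{"linear": [42,-26,0]},{"linear": [42,-26,0]},{"linear": [42,-26,0]},{"linear": [42,-26,0]},{"linear": [42,-26,0]}]'

```text
schema error: expected keys dr, linear, claw
```

```bash
python3 - <<'E'
from h import *
st(); P=wrist(); cv2.imwrite('pics/w1.png',P['image'])
for t in ['pan_spot','pan']+[f'corn{i}_center' for i in (1,5)]:
    print(t,[(np.round(d['at'],3),round(d['confidence'],2)) for d in landmark_of(P,t)])
E
```

```text
t 1.05 p [ 0.2193 -0.6384  0.2423] x [ 0.946  0.325 -0.   ] z [ 0. -0. -1.] w 1.0 gf 0.0 ft [-1.1  0.1 -0.2] q [-1.39  0.29  1.58  0.    1.28 -0.15]
pan_spot []
pan []
corn1_center []
corn5_center []
```

View pics/w1.png

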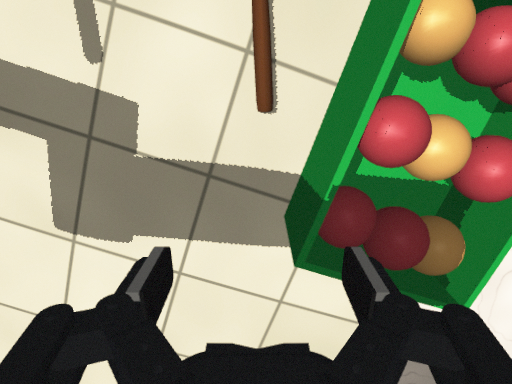

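The moves were refused because a row needs all three keys. The picture shows the fruit box, so the arm hasn't moved. Retrying.

apply_moves --commands '[{"dr": [0,0,0],"linear": [42,-26,-24],"claw": 0},{"dr": [0,0,0],"linear": [42,-26,-24],"claw": 0},{"dr": [0,0,0],"linear": [42,-26,-24],"claw": 0},{"dr": [0,0,0],"linear": [42,-26,-24],"claw": 0},{"dr": [0,0,0],"linear": [42,-26,-24],"claw": 0}]'

```text
t: 1.92
tool_pos: [0.3765, -0.4458, 0.3633]
tcp_rot: [0.0, 0.986, 0.165, 0.0]
ft_force: [0.9, -0.3, -0.5]
gripper_width: 0.997
grip_force: 0.0
```

apply_moves --commands '[{"dr": [0,0,0],"linear": [42,-26,0],"claw": 0},{"dr": [0,0,0],"linear": [42,-26,0],"claw": 0},{"dr": [0,0,0],"linear": [42,-26,0],"claw": 0},{"dr": [0,0,0],"linear": [42,-26,0],"claw": 0},{"dr": [0,0,0],"linear": [42,-26,0],"claw": 0}]'

```text
t: 2.55
tool_pos: [0.5329, -0.2547, 0.3626]
tcp_rot: [0.0, 0.986, 0.165, 0.0]
ft_force: [-0.5, -0.4, -0.2]
gripper_width: 1.001
grip_force: 0.0
```

```bash
python3 - <<'E'
from h import *
st(); P=wrist(); cv2.imwrite('pics/w2.png',P['image'])
for t in ['pan_spot','pan']+[f'corn{i}_center' for i in (1,5)]:
    print(t,[(np.round(d['at'],3),round(d['confidence'],2)) for d in landmark_of(P,t)])
E
```

```text
t 2.55 p [ 0.5329 -0.2547  0.3626] x [0.946 0.325 0.   ] z [ 0. -0. -1.] w 1.001 gf 0.0 ft [-0.5 -0.4 -0.2] q [-0.62  0.03  1.65 -0.    1.46  0.62]
pan_spot []
pan []
corn1_center [(array([ 0.546, -0.222,  0.123]), 0.94)]
corn5_center [(array([ 0.539, -0.252,  0.151]), 0.66)]
```

View pics/w2.png

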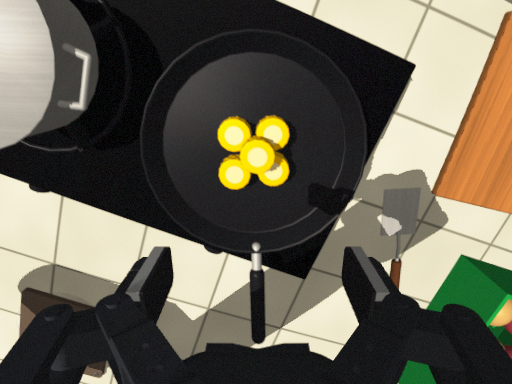

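```bash
cat >> h.py <<'E'
def corns(P):
    hsv=cv2.cvtColor(P['image'],cv2.COLOR_BGR2HSV); m=cv2.inRange(hsv,(18,60,150),(40,255,255))
    core=cv2.inRange(hsv,(18,20,190),(40,170,255))
    n,l,s,c=cv2.connectedComponentsWithStats(core); return [(c[i].round(1),s[i,4]) for i in range(1,n) if s[i,4]>60]
E
python3 - <<'E'
from h import *
P=wrist()
hsv=cv2.cvtColor(P['image'],cv2.COLOR_BGR2HSV)
print(hsv[134,234],hsv[134,248],hsv[134,222],hsv[157,257])
for c,a in corns(P): print(c,a,onz(P,*c,.138).round(4),onz(P,*c,.166).round(4))
print('handle',onz(P,257,335,.156).round(3), 'rim pts',[onz(P,u,v,.133).round(3) for u,v in((142,130),(366,150),(256,30),(256,250))])
E
```

```text
[ 28  69 253] [ 27 255 253] [ 28 255 253] [ 28  75 253]
[23.7 54.2] 3755 [0.5611 0.0319 0.138 ] [0.5652 0.0115 0.166 ]
[301.6   4.4] 279 [ 0.704  -0.2468  0.138 ] [ 0.6968 -0.2453  0.166 ]
[375.1  20.1] 3962 [ 0.7166 -0.3267  0.138 ] [ 0.7084 -0.319   0.166 ]
[476.3  11.5] 1605 [ 0.7642 -0.4282  0.138 ] [ 0.7523 -0.4125  0.166 ]
[443.7  70.6] 7295 [ 0.6968 -0.4231  0.138 ] [ 0.6902 -0.4078  0.166 ]
[80.1 79.1] 182 [ 0.5542 -0.0357  0.138 ] [ 0.5587 -0.0508  0.166 ]
[409.8 149.4] 3614 [ 0.6024 -0.4283  0.138 ] [ 0.6032 -0.4126  0.166 ]
[233.1 134.3] 291 [ 0.5496 -0.2202  0.138 ] [ 0.5546 -0.2208  0.166 ]
[272.5 132.4] 253 [ 0.5668 -0.2634  0.138 ] [ 0.5704 -0.2607  0.166 ]
[256.4 156. ] 312 [ 0.5337 -0.2547  0.138 ] [ 0.5399 -0.2526  0.166 ]
[233.4 173.5] 257 [ 0.5037 -0.235   0.138 ] [ 0.5122 -0.2345  0.166 ]
[273.4 172.7] 167 [ 0.5206 -0.2813  0.138 ] [ 0.5278 -0.2771  0.166 ]
[ 27.7 218.6] 3984 [0.3547 0.008  0.138 ] [ 0.3749 -0.0106  0.166 ]
[ 96.9 240.5] 5219 [ 0.3538 -0.0879  0.138 ] [ 0.3741 -0.0989  0.166 ]
[471.8 218.8] 1867 [ 0.5469 -0.5544  0.138 ] [ 0.552  -0.5288  0.166 ]
[... 514 characters left out ...]
2 0.0244 0.138 ] [0.2473 0.0046 0.166 ]
[232.3 276.7] 1152 [ 0.3596 -0.2785  0.138 ] [ 0.3794 -0.2746  0.166 ]
[386.7 265.6] 80 [ 0.4453 -0.4769  0.138 ] [ 0.4585 -0.4574  0.166 ]
[322.8 325.1] 3069 [ 0.3201 -0.4335  0.138 ] [ 0.3431 -0.4174  0.166 ]
[422.1 303.5] 61 [ 0.4028 -0.5592  0.138 ] [ 0.4193 -0.5332  0.166 ]
[502.9 314.9] 271 [ 0.4215 -0.6969  0.138 ] [ 0.4365 -0.6601  0.166 ]
[266.2 340.5] 172 [ 0.2643 -0.3627  0.138 ] [ 0.2917 -0.3521  0.166 ]
[ 97.2 378. ] 285 [ 0.0892 -0.1243  0.138 ] [ 0.1303 -0.1325  0.166 ]
handle [ 0.288 -0.34   0.156] rim pts [array([ 0.519, -0.115,  0.133]), array([ 0.583, -0.38 ,  0.133]), array([ 0.665, -0.209,  0.133]), array([ 0.408, -0.297,  0.133])]
```

apply_moves --commands '[{"dr": [0,0,0],"linear": [7.4,0.3,40],"claw": 0},{"dr": [0,0,10],"linear": [0,0,15],"claw": 0},{"dr": [0,0,10],"linear": [0,0,15],"claw": 0},{"dr": [0,0,10],"linear": [0,0,15],"claw": 0},{"dr": [0,0,10],"linear": [0,0,15],"claw": 0}]' --force 30

```text
t: 3.48
tool_pos: [0.5382, -0.2555, 0.2619]
tcp_rot: [0.0, 0.982, -0.187, -0.0]
ft_force: [0.5, 0.0, -0.4]
gripper_width: 1.0
grip_force: 0.0
```

apply_moves --commands '[{"dr": [0,0,10],"linear": [0,0,10],"claw": 0.1},{"dr": [0,0,10],"linear": [0,0,10],"claw": 0.1},{"dr": [0,0,10],"linear": [0,0,10],"claw": 0.1},{"dr": [0,0,10],"linear": [0,0,10],"claw": 0.1},{"dr": [0,0,10],"linear": [0,0,10],"claw": 0.1}]'

```text
t: 4.1
tool_pos: [0.5383, -0.2555, 0.2121]
tcp_rot: [0.0, 0.811, -0.584, 0.0]
ft_force: [-0.0, 0.1, 0.3]
gripper_width: 0.899
grip_force: 0.0
```

```bash
python3 - <<'E'
from h import *
st(); P=wrist(); cv2.imwrite('pics/w3.png',P['image'])
for c,a in corns(P):
    o=onz(P,*c,.166)
    if a<2500 and np.linalg.norm(o[:2]-[.535,-.25])<.1: print(c,a,onz(P,*c,.138).round(4),o.round(4))
need((.540,-.2526,.150),down(-71))
E
```

```text
t 4.1 p [ 0.5383 -0.2555  0.2121] x [ 0.317 -0.948  0.   ] z [-0. -0. -1.] w 0.899 gf 0.0 ft [-0.   0.1  0.3] q [-0.61  0.14  1.81 -0.    1.2   2.21]
[293.7 179.6] 470 [ 0.5206 -0.281   0.138 ] [ 0.5267 -0.2883  0.166 ]
[223.5 184.9] 756 [ 0.5673 -0.2612  0.138 ] [ 0.5671 -0.2712  0.166 ]
[255.  223.2] 893 [ 0.5361 -0.2394  0.138 ] [ 0.5402 -0.2523  0.166 ]
[231.5 222.3] 81 [ 0.5532 -0.2345  0.138 ] [ 0.5549 -0.2481  0.166 ]
[224.8 240.1] 503 [ 0.5537 -0.2183  0.138 ] [ 0.5554 -0.2341  0.166 ]
[293.  240.4] 606 [ 0.5037 -0.2347  0.138 ] [ 0.5121 -0.2483  0.166 ]
 lin [-1.4 -3.2 60.4] dr [ 0.1  0.1 -0.7]
```

apply_moves --commands '[{"dr": [0,0,0],"linear": [-2,-2.7,31],"claw": 0.1},{"dr": [0,0,0],"linear": [0,0,30],"claw": 0.1},{"dr": [0,0,0],"linear": [0,0,0],"claw": 0.9},{"dr": [0,0,0],"linear": [0,0,0],"claw": 0.9},{"dr": [0,0,0],"linear": [0,0,0],"claw": 0.9}]'

```text
t: 4.78
tool_pos: [0.5419, -0.2521, 0.1535]
tcp_rot: [-0.0, 0.814, -0.581, 0.002]
ft_force: [-0.1, 0.2, -1.1]
gripper_width: 0.453
grip_force: 30.1
```

apply_moves --commands '[{"dr": [0,0,0],"linear": [0,0,0],"claw": 0.9},{"dr": [0,0,0],"linear": [0,0,-10],"claw": 0.9},{"dr": [0,0,0],"linear": [0,0,-20],"claw": 0.9}]'

```text
t: 5.15
tool_pos: [0.5406, -0.2508, 0.1815]
tcp_rot: [0.0, 0.814, -0.581, -0.001]
ft_force: [0.4, -0.3, -0.7]
gripper_width: 0.453
grip_force: 30.4
```

```bash
python3 - <<'E'
from h import *
st(); P=wrist(); cv2.imwrite('pics/w4.png',P['image'])
chain([((.514,-.1905,.180),down(-71)),((.514,-.1905,.1235),None)])
E
```

```text
t 5.15 p [ 0.5406 -0.2508  0.1815] x [ 0.325 -0.946 -0.002] z [-0.002  0.001 -1.   ] w 0.453 gf 30.4 ft [ 0.4 -0.3 -0.7] q [-0.6   0.17  1.83  0.    1.14  2.21]
lin [-67.4   7.    5.6] dr [-0.2 -0.2 -0. ]
lin [ 0.  -0.  56.5] dr [0. 0. 0.]
```

View pics/w4.png

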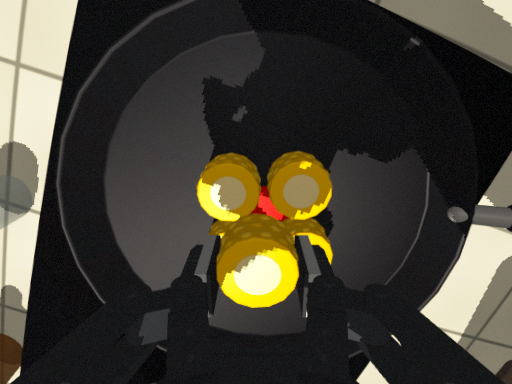

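apply_moves --commands '[{"dr": [0,0,0],"linear": [-34,3.5,0],"claw": 0.9},{"dr": [0,0,0],"linear": [-33.4,3.5,0],"claw": 0.9},{"dr": [0,0,0],"linear": [0,0,30],"claw": 0.9},{"dr": [0,0,0],"linear": [0,0,20],"claw": 0.9},{"dr": [0,0,0],"linear": [0,0,6.5],"claw": 0.9}]'

```text
t: 5.82
tool_pos: [0.512, -0.1891, 0.125]
tcp_rot: [0.0, 0.814, -0.581, -0.001]
ft_force: [-10.9, 6.5, 22.4]
gripper_width: 0.454
grip_force: 32.5
```

apply_moves --commands '[{"dr": [0,0,0],"linear": [0,0,0],"claw": 0.9},{"dr": [0,0,0],"linear": [0,0,0],"claw": 0.25},{"dr": [0,0,0],"linear": [0,0,0],"claw": 0.25},{"dr": [0,0,0],"linear": [0,0,-30],"claw": 0.25},{"dr": [0,0,0],"linear": [45,0,-50],"claw": 0.25}]'

```text
t: 6.45
tool_pos: [0.5246, -0.227, 0.1997]
tcp_rot: [-0.0, 0.815, -0.58, -0.003]
ft_force: [1.1, -0.3, 0.2]
gripper_width: 0.751
grip_force: 0.0
```

apply_moves --commands '[{"dr": [0,0,-9],"linear": [10,0,-5],"claw": 0.41},{"dr": [0,0,-9],"linear": [0,0,0],"claw": 0.41},{"dr": [0,0,-9],"linear": [0,0,0],"claw": 0.41},{"dr": [0,0,-9],"linear": [0,0,0],"claw": 0.41},{"dr": [0,0,-9],"linear": [0,0,0],"claw": 0.41}]'

```text
t: 7.08
tool_pos: [0.5294, -0.2388, 0.2065]
tcp_rot: [0.0, 0.975, -0.223, 0.0]
ft_force: [0.3, 0.8, 0.6]
gripper_width: 0.594
grip_force: 0.0
```

```bash
cat >> h.py <<'E'
def look(P):
    for c,a in corns(P):
        o=onz(P,*c,.138)
        if a<2500 and np.linalg.norm(o[:2]-[.535,-.25])<.1: print('corn',c,a,o.round(4))
    hsv=cv2.cvtColor(P['image'],cv2.COLOR_BGR2HSV); m=cv2.inRange(hsv,(0,150,60),(8,255,255))|cv2.inRange(hsv,(172,150,60),(180,255,255))
    n,l,s,c=cv2.connectedComponentsWithStats(m)
    for i in range(1,n):
        o=onz(P,*c[i],.11)
        if s[i,4]>30 and np.linalg.norm(o[:2]-[.535,-.25])<.06: print('red',c[i].round(1),s[i],o.round(4))
E
python3 - <<'E'
from h import *
st(); P=wrist(); cv2.imwrite('pics/w5.png',P['image']); look(P)
E
```

```text
t 7.08 p [ 0.5294 -0.2388  0.2065] x [ 0.901 -0.435  0.   ] z [ 0. -0. -1.] w 0.594 gf 0.0 ft [0.3 0.8 0.6] q [-0.6   0.11  1.85  0.    1.18  1.42]
corn [265.9 144.5] 560 [ 0.5688 -0.2632  0.138 ]
corn [222.5 195.2] 752 [ 0.5494 -0.2199  0.138 ]
corn [313.4 201.3] 221 [ 0.5169 -0.2764  0.138 ]
corn [269.2 238.6] 629 [ 0.5035 -0.2351  0.138 ]
corn [215.5 250.3] 277 [ 0.5122 -0.194   0.138 ]
red [267.  188.3] [248 171  38  33 857] [ 0.5311 -0.2472  0.11  ]
```

apply_moves --commands '[{"dr": [0,0,0],"linear": [9.8,-25.7,20],"claw": 0.41},{"dr": [0,0,0],"linear": [0,0,20],"claw": 0.41},{"dr": [0,0,0],"linear": [0,0,0],"claw": 0.41}]'

```text
t: 7.5
tool_pos: [0.5478, -0.2193, 0.1636]
tcp_rot: [-0.001, 0.974, -0.226, -0.003]
ft_force: [-0.9, 0.5, 0.3]
gripper_width: 0.593
grip_force: 0.0
```

```bash
python3 - <<'E'
from h import *
st(); P=wrist(); look(P); need((.5494,-.2199,.124),down(-26))
cv2.imwrite('pics/w6.png',P['image'])
E
```

```text
t 7.5 p [ 0.5478 -0.2193  0.1636] x [ 0.898 -0.44  -0.005] z [-0.005  0.002 -1.   ] w 0.593 gf 0.0 ft [-0.9  0.5  0.3] q [-0.55  0.18  1.85 -0.    1.11  1.47]
corn [310.4 167.3] 227 [ 0.5731 -0.2626  0.138 ]
corn [260.7 242.4] 395 [ 0.5436 -0.2183  0.138 ]
corn [302.3 285. ] 253 [ 0.5046 -0.2284  0.138 ]
corn [239.9 296.4] 784 [ 0.5141 -0.1892  0.138 ]
red [307.5 221.4] [286 199  43  38 951] [ 0.5296 -0.2472  0.11  ]
 lin [ 1.  -0.4 41. ] dr [ 0.   0.2 -0.1]
```

View pics/w6.png

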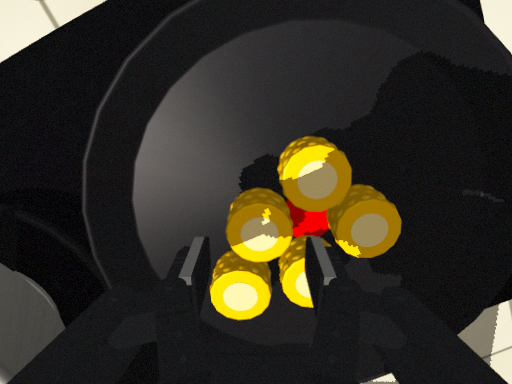

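apply_moves --commands '[{"dr": [0,0,0],"linear": [0.6,0.2,20],"claw": 0.41},{"dr": [0,0,0],"linear": [0,0,19],"claw": 0.41},{"dr": [0,0,0],"linear": [0,0,0],"claw": 0.9},{"dr": [0,0,0],"linear": [0,0,0],"claw": 0.9},{"dr": [0,0,0],"linear": [0,0,0],"claw": 0.9}]'

```text
t: 8.18
tool_pos: [0.5503, -0.2206, 0.128]
tcp_rot: [0.0, 0.974, -0.225, 0.001]
ft_force: [0.4, -0.3, -0.8]
gripper_width: 0.455
grip_force: 31.0
```

```bash
python3 - <<'E'
from h import *
st(); p,_,_=pose(); chain([((p[0],p[1],p[2]+.006),None),((.586,-.2125,p[2]+.006),None)])
E
```

```text
t 8.18 p [ 0.5503 -0.2206  0.128 ] x [ 0.898 -0.439  0.001] z [ 0.001 -0.001 -1.   ] w 0.455 gf 31.0 ft [ 0.4 -0.3 -0.8] q [-0.55  0.23  1.87 -0.    1.04  1.47]
lin [ 0.  0. -6.] dr [0. 0. 0.]
lin [ 28.5 -22.9   0. ] dr [0. 0. 0.]
```

apply_moves --commands '[{"dr": [0,0,0],"linear": [0,0,-6],"claw": 0.9},{"dr": [0,0,0],"linear": [14,-11.5,0],"claw": 0.9},{"dr": [0,0,0],"linear": [14.5,-11.4,0],"claw": 0.9},{"dr": [0,0,0],"linear": [0,0,5],"claw": 0.9},{"dr": [0,0,0],"linear": [0,0,0],"claw": 0.9}]'

```text
t: 8.8
tool_pos: [0.5852, -0.2118, 0.1273]
tcp_rot: [-0.0, 0.974, -0.225, -0.001]
ft_force: [0.0, -0.5, -1.1]
gripper_width: 0.452
grip_force: 31.1
```

apply_moves --commands '[{"dr": [0,0,0],"linear": [0,0,0],"claw": 0.41},{"dr": [0,0,0],"linear": [0,0,0],"claw": 0.41},{"dr": [0,0,0],"linear": [0,0,-30],"claw": 0.41},{"dr": [0,0,0],"linear": [-5,10,-30],"claw": 0.41},{"dr": [0,0,0],"linear": [-25,40,0],"claw": 0.41}]'

```text
t: 9.43
tool_pos: [0.5389, -0.245, 0.1925]
tcp_rot: [0.001, 0.975, -0.224, 0.004]
ft_force: [0.3, 0.0, 0.2]
gripper_width: 0.589
grip_force: 0.0
```

apply_moves --commands '[{"dr": [0,0,0],"linear": [0,40,0],"claw": 0.41},{"dr": [0,0,0],"linear": [0,0,0],"claw": 0.41}]'

```text
t: 9.68
tool_pos: [0.518, -0.2821, 0.1889]
tcp_rot: [0.0, 0.974, -0.227, 0.0]
ft_force: [1.1, -0.3, 0.3]
gripper_width: 0.589
grip_force: 0.0
```

```bash
python3 - <<'E'
from h import *
st(); P=wrist(); look(P); cv2.imwrite('pics/w7.png',P['image']); need((.5195,-.281,.125),down(-26))
E
```

```text
t 9.68 p [ 0.518  -0.2821  0.1889] x [ 0.897 -0.443  0.001] z [ 0.001 -0.001 -1.   ] w 0.589 gf 0.0 ft [ 1.1 -0.3  0.3] q [-0.67  0.15  1.84 -0.    1.15  1.36]
corn [197.2 148.9] 1051 [ 0.5768 -0.2687  0.138 ]
corn [112.1 175.3] 809 [ 0.5865 -0.211   0.138 ]
corn [249.5 221.2] 312 [ 0.5187 -0.2756  0.138 ]
corn [215.7 262.2] 275 [ 0.5008 -0.2398  0.138 ]
corn [145.1 273.8] 638 [ 0.5146 -0.1891  0.138 ]
red [205.9 200.1] [ 186  179   42   44 1391] [ 0.5373 -0.2475  0.11  ]
 lin [ 0.8 -0.3 63.7] dr [-0.  -0.  -0.2]
```

apply_moves --commands '[{"dr": [0,0,0],"linear": [0.5,0,30],"claw": 0.41},{"dr": [0,0,0],"linear": [0,0,32],"claw": 0.41},{"dr": [0,0,0],"linear": [0,0,0],"claw": 0.9},{"dr": [0,0,0],"linear": [0,0,0],"claw": 0.9},{"dr": [0,0,0],"linear": [0,0,0],"claw": 0.9}]'

```text
t: 10.35
tool_pos: [0.5207, -0.2806, 0.1282]
tcp_rot: [0.001, 0.974, -0.225, 0.001]
ft_force: [0.7, -0.1, 0.2]
gripper_width: 0.452
grip_force: 31.6
```

```bash
python3 - <<'E'
from h import *
st(); p,_,_=pose(); chain([((.517,-.313,p[2]),None)])
E
```

```text
t 10.35 p [ 0.5207 -0.2806  0.1282] x [ 0.899 -0.439  0.003] z [ 0.003 -0.002 -1.   ] w 0.452 gf 31.6 ft [ 0.7 -0.1  0.2] q [-0.67  0.22  1.88  0.    1.04  1.36]
lin [10.9 30.7  0.1] dr [0. 0. 0.]
```

apply_moves --commands '[{"dr": [0,0,0],"linear": [0,0,-6],"claw": 0.9},{"dr": [0,0,0],"linear": [5.5,15.5,0],"claw": 0.9},{"dr": [0,0,0],"linear": [5.4,15.2,0],"claw": 0.9},{"dr": [0,0,0],"linear": [0,0,5],"claw": 0.9},{"dr": [0,0,0],"linear": [0,0,0],"claw": 0.9}]'

```text
t: 10.98
tool_pos: [0.5151, -0.3125, 0.1261]
tcp_rot: [-0.001, 0.974, -0.226, -0.001]
ft_force: [0.4, -0.7, -1.1]
gripper_width: 0.457
grip_force: 31.6
```

apply_moves --commands '[{"dr": [0,0,0],"linear": [0,0,0],"claw": 0.41},{"dr": [0,0,0],"linear": [0,0,0],"claw": 0.41},{"dr": [0,0,0],"linear": [0,0,-30],"claw": 0.41},{"dr": [0,0,0],"linear": [0,-10,-40],"claw": 0.41},{"dr": [0,0,0],"linear": [-11.5,-54.5,-20],"claw": 0.41}]'

```text
t: 11.6
tool_pos: [0.5349, -0.2515, 0.2206]
tcp_rot: [0.001, 0.974, -0.227, 0.002]
ft_force: [1.1, 0.6, -0.5]
gripper_width: 0.586
grip_force: 0.0
```

apply_moves --commands '[{"dr": [0,0,-10.4],"linear": [0,0,-8],"claw": 0.41},{"dr": [0,0,-10.4],"linear": [0,0,-8],"claw": 0.41},{"dr": [0,0,-10.4],"linear": [0,0,-8],"claw": 0.41},{"dr": [0,0,-10.4],"linear": [0,0,-8],"claw": 0.41},{"dr": [0,0,-10.4],"linear": [0,0,-8],"claw": 0.41}]'

```text
t: 12.22
tool_pos: [0.5339, -0.2492, 0.2578]
tcp_rot: [0.0, 0.974, 0.228, 0.0]
ft_force: [0.2, 0.9, -0.0]
gripper_width: 0.588
grip_force: 0.0
```

apply_moves --commands '[{"dr": [0,0,-10.4],"linear": [0,0,0],"claw": 0.41},{"dr": [0,0,-10.4],"linear": [0,0,0],"claw": 0.41},{"dr": [0,0,-10.4],"linear": [0,0,0],"claw": 0.41},{"dr": [0,0,-10.4],"linear": [0,0,0],"claw": 0.41},{"dr": [0,0,0],"linear": [0,0,0],"claw": 0.41}]'

```text
t: 12.85
tool_pos: [0.5339, -0.2493, 0.2574]
tcp_rot: [0.0, 0.832, 0.555, 0.0]
ft_force: [0.7, 0.3, -0.2]
gripper_width: 0.591
grip_force: 0.0
```

```bash
python3 - <<'E'
from h import *
st(); P=wrist(); look(P); cv2.imwrite('pics/w8.png',P['image'])
for t in ['pan_spot','pan']: print(t,[(np.round(d['at'],4),round(d['confidence'],2)) for d in landmark_of(P,t)])
E
```

```text
t 12.85 p [ 0.5339 -0.2493  0.2574] x [0.383 0.924 0.   ] z [ 0. -0. -1.] w 0.591 gf 0.0 ft [ 0.7  0.3 -0.2] q [-0.61  0.09  1.78  0.    1.28 -0.22]
corn [298.2 122.1] 586 [ 0.5871 -0.2119  0.138 ]
corn [206.9 131. ] 571 [ 0.5145 -0.1896  0.138 ]
corn [218.  183.8] 486 [ 0.5035 -0.2352  0.138 ]
corn [309.2 187.4] 485 [ 0.5765 -0.2692  0.138 ]
corn [270.7 248.6] 326 [ 0.5222 -0.3134  0.138 ]
red [257.9 175.9] [ 241  158   36   37 1063] [ 0.5355 -0.2499  0.11  ]
pan_spot [(array([ 0.5349, -0.2494,  0.1093]), 0.6)]
pan [(array([ 0.539 , -0.2485,  0.1054]), 0.96)]
```

View pics/w8.png

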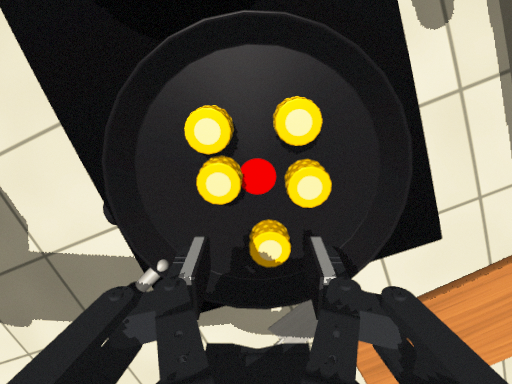

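apply_moves --commands '[{"dr": [0,0,0],"linear": [1.4,-33.5,35],"claw": 0.41},{"dr": [0,0,0],"linear": [0,0,35],"claw": 0.41},{"dr": [0,0,0],"linear": [0,0,0],"claw": 0.41}]'

```text
t: 13.38
tool_pos: [0.5015, -0.2341, 0.1842]
tcp_rot: [-0.003, 0.832, 0.555, -0.001]
ft_force: [0.7, -0.4, 0.3]
gripper_width: 0.587
grip_force: 0.0
```

```bash
python3 - <<'E'
from h import *
st(); need((.5035,-.2352,.125))
E
```

```text
t 13.38 p [ 0.5015 -0.2341  0.1842] x [0.383 0.924 0.002] z [-0.006  0.004 -1.   ] w 0.587 gf 0.0 ft [ 0.7 -0.4  0.3] q [-0.62  0.08  1.93  0.    1.14 -0.23]
 lin [-0.3  2.6 59.2] dr [0. 0. 0.]
```

apply_moves --commands '[{"dr": [0,0,0],"linear": [0,1.2,30],"claw": 0.41},{"dr": [0,0,0],"linear": [0,0,28],"claw": 0.41},{"dr": [0,0,0],"linear": [0,0,0],"claw": 0.9},{"dr": [0,0,0],"linear": [0,0,0],"claw": 0.9},{"dr": [0,0,0],"linear": [0,0,0],"claw": 0.9}]'

```text
t: 14.0
tool_pos: [0.5057, -0.2367, 0.1315]
tcp_rot: [0.002, 0.831, 0.556, 0.001]
ft_force: [-0.2, -0.5, 0.2]
gripper_width: 0.452
grip_force: 31.0
```

apply_moves --commands '[{"dr": [0,0,0],"linear": [0,0,-6],"claw": 0.9},{"dr": [0,0,0],"linear": [-14,-12,0],"claw": 0.9},{"dr": [0,0,0],"linear": [-14,-11.6,0],"claw": 0.9},{"dr": [0,0,0],"linear": [0,0,5],"claw": 0.9},{"dr": [0,0,0],"linear": [0,0,0],"claw": 0.9}]'

```text
t: 14.62
tool_pos: [0.4713, -0.2528, 0.1296]
tcp_rot: [-0.001, 0.832, 0.556, -0.0]
ft_force: [0.7, -1.0, -0.6]
gripper_width: 0.452
grip_force: 31.0
```

apply_moves --commands '[{"dr": [0,0,0],"linear": [0,0,0],"claw": 0.41},{"dr": [0,0,0],"linear": [0,0,0],"claw": 0.41},{"dr": [0,0,0],"linear": [0,0,-30],"claw": 0.41},{"dr": [0,0,0],"linear": [0,10,-30],"claw": 0.41},{"dr": [0,0,0],"linear": [12,45,0],"claw": 0.41}]'

```text
t: 15.25
tool_pos: [0.5289, -0.2639, 0.1943]
tcp_rot: [0.003, 0.831, 0.556, 0.001]
ft_force: [0.6, 0.3, -0.2]
gripper_width: 0.589
grip_force: 0.0
```

apply_moves --commands '[{"dr": [0,0,0],"linear": [12,48,0],"claw": 0.41},{"dr": [0,0,0],"linear": [0,0,0],"claw": 0.41}]'

```text
t: 15.5
tool_pos: [0.5788, -0.27, 0.1896]
tcp_rot: [0.0, 0.831, 0.557, 0.0]
ft_force: [0.5, -0.6, -0.2]
gripper_width: 0.594
grip_force: 0.0
```

```bash
python3 - <<'E'
from h import *
st(); P=wrist(); look(P); need((.5765,-.2692,.125))
E
```

```text
t 15.5 p [ 0.5788 -0.27    0.1896] x [0.38  0.925 0.   ] z [ 0.  0. -1.] w 0.594 gf 0.0 ft [ 0.5 -0.6 -0.2] q [-0.6   0.25  1.72  0.    1.17 -0.21]
corn [231.8 132.2] 1066 [ 0.5871 -0.2118  0.138 ]
corn [110.2 144.1] 973 [ 0.5141 -0.1892  0.138 ]
corn [251.9 217.8] 810 [ 0.5763 -0.269   0.138 ]
corn [106.6 249.7] 681 [ 0.4718 -0.2529  0.138 ]
red [191.3 199.6] [ 167  177   49   46 1769] [ 0.5344 -0.2495  0.11  ]
 lin [ 0.1 -0.9 64.5] dr [0. 0. 0.]
```

apply_moves --commands '[{"dr": [0,0,0],"linear": [0.2,-1.8,32],"claw": 0.41},{"dr": [0,0,0],"linear": [0,0,32],"claw": 0.41},{"dr": [0,0,0],"linear": [0,0,0],"claw": 0.9},{"dr": [0,0,0],"linear": [0,0,0],"claw": 0.9},{"dr": [0,0,0],"linear": [0,0,0],"claw": 0.9}]'

```text
t: 16.18
tool_pos: [0.5756, -0.2697, 0.1285]
tcp_rot: [0.002, 0.831, 0.556, 0.001]
ft_force: [-0.4, 0.0, 0.3]
gripper_width: 0.451
grip_force: 31.2
```

apply_moves --commands '[{"dr": [0,0,0],"linear": [0,0,-6],"claw": 0.9},{"dr": [0,0,0],"linear": [-6,9,0],"claw": 0.9},{"dr": [0,0,0],"linear": [-6.3,8.5,0],"claw": 0.9},{"dr": [0,0,0],"linear": [0,0,5],"claw": 0.9},{"dr": [0,0,0],"linear": [0,0,0],"claw": 0.9}]'

```text
t: 16.8
tool_pos: [0.5857, -0.2869, 0.126]
tcp_rot: [-0.001, 0.831, 0.556, -0.0]
ft_force: [0.3, 0.2, 0.3]
gripper_width: 0.452
grip_force: 31.2
```

apply_moves --commands '[{"dr": [0,0,0],"linear": [0,0,0],"claw": 0.41},{"dr": [0,0,0],"linear": [0,0,0],"claw": 0.41},{"dr": [0,0,0],"linear": [0,0,-40],"claw": 0.2},{"dr": [0,0,0],"linear": [0,-30,-50],"claw": 0},{"dr": [0,0,0],"linear": [15,-30,-50],"claw": 0}]'

```text
t: 17.42
tool_pos: [0.5357, -0.2504, 0.2687]
tcp_rot: [0.0, 0.832, 0.556, -0.0]
ft_force: [1.5, -0.0, 1.1]
gripper_width: 0.998
grip_force: 0.0
```

apply_moves --commands '[{"dr": [0,0,0],"linear": [0,0,-50],"claw": 0},{"dr": [0,0,0],"linear": [0,0,0],"claw": 0}]'

```text
t: 17.68
tool_pos: [0.5382, -0.2512, 0.3243]
tcp_rot: [0.006, 0.831, 0.556, 0.002]
ft_force: [0.6, 0.7, -0.6]
gripper_width: 1.0
grip_force: 0.0
```

```bash
python3 - <<'E'
from h import *
st(); P=wrist(); look(P); cv2.imwrite('pics/w9.png',P['image'])
# probe measurement
for n in('scene','top'):
    Q=get_image(n); cv2.imwrite(f'pics/{n}1.png',Q['image'])
    for t in ['probe_grip','stand_mouth','pan_spot']:
        print(n,t,[(np.round(d['at'],3),round(d['confidence'],2),np.round(proj(Q,d['at']),1)) for d in landmark_of(Q,t)])
    c=np.round(proj(Q,(.475,.356,.15))).astype(int); k=cv2.resize(Q['image'][max(c[1]-45,0):c[1]+45,c[0]-50:c[0]+50],None,fx=4,fy=4,interpolation=cv2.INTER_CUBIC); print(c)
    globals()[n]=k
cv2.imwrite('pics/probe.png',np.hstack([scene,top]))
E
```

```text
t 17.68 p [ 0.5382 -0.2512  0.3243] x [ 0.381  0.924 -0.003] z [ 0.01  -0.007 -1.   ] w 1.0 gf 0.0 ft [ 0.6  0.7 -0.6] q [-0.61  0.05  1.7   0.    1.38 -0.22]
corn [283.3 113.6] 381 [ 0.5873 -0.2119  0.138 ]
corn [210.4 120.9] 369 [ 0.5145 -0.1897  0.138 ]
corn [306.8 177.7] 314 [ 0.5866 -0.2869  0.138 ]
corn [200.6 188.7] 302 [ 0.4724 -0.2531  0.138 ]
corn [261.3 219.2] 274 [ 0.5208 -0.3142  0.138 ]
red [250.8 158.9] [235 144  32  31 790] [ 0.5346 -0.2496  0.11  ]
scene probe_grip [(array([0.252, 0.299, 0.014]), 0.88, array([301.2, 123.8])), (array([0.472, 0.358, 0.153]), 0.75, array([349.6, 131. ])), (array([0.493, 0.523, 0.012]), 0.62, array([382.8, 148.4]))]
scene stand_mouth [(array([0.495, 0.362, 0.104]), 0.63, array([351.8, 145.2]))]
scene pan_spot [(array([ 0.538, -0.256,  0.109]), 0.79, array([185.3, 215.5]))]
[350 133]
top probe_grip [(array([0.249, 0.304, 0.015]), 0.86, array([163.9, 274.1])), (array([0.492, 0.515, 0.01 ]), 0.52, array([110.3, 210.3])), (array([0.477, 0.357, 0.156]), 0.44, array([142.1, 211. ]))]
top stand_mouth [(array([0.491, 0.362, 0.1  ]), 0.82, array([144.5, 208.4]))]
top pan_spot [(array([ 0.536, -0.251,  0.116]), 0.87, array([313.1, 194.1]))]
[143 212]
```

View pics/probe.png

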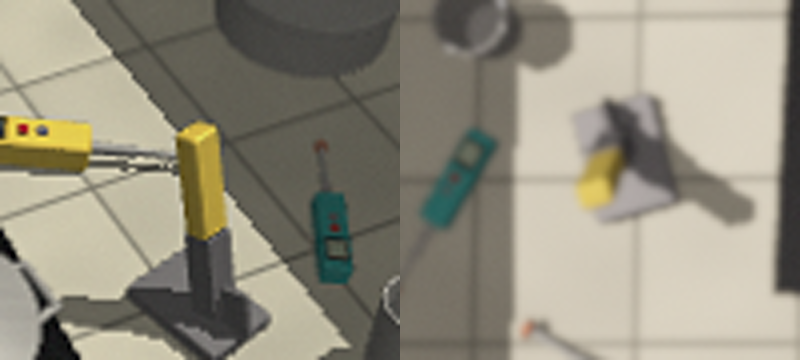

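```bash
cat >> h.py <<'E'
def tilt(az,th=.35): # tool z = -own z, tool y = -own y side, tool x near azimuth az
    ax=np.array([-np.sin(np.radians(az)),np.cos(np.radians(az)),0])  # own y
    return R.from_rotvec(-th*ax)*down(az)
E
python3 - <<'E'
from h import *
Rt=tilt(22); print(Rt.as_matrix().round(3))
p,R0,_=pose()
chain([((.434,.338,.36),R0),((.434,.338,.36),down(22)),((.434,.338,.36),Rt),((.434,.338,.30),Rt)])
E
```

```text
[[ 0.871  0.375  0.318]
 [ 0.352 -0.927  0.128]
 [ 0.343  0.    -0.939]]
lin [ 504.6 -319.3  -43.1] dr [0. 0. 0.]
lin [0. 0. 0.] dr [-0.1  0.  45.6]
lin [0. 0. 0.] dr [ 0.  20.1  0. ]
lin [-20.6  -0.   56.4] dr [0. 0. 0.]
```

apply_moves --commands '[{"dr": [0,0,0],"linear": [0,0,-43],"claw": 0},{"dr": [0,0,0],"linear": [45.9,-29,0],"claw": 0},{"dr": [0,0,0],"linear": [45.9,-29,0],"claw": 0},{"dr": [0,0,0],"linear": [45.9,-29,0],"claw": 0},{"dr": [0,0,0],"linear": [45.9,-29,0],"claw": 0}]'

```text
t: 18.75
tool_pos: [0.4989, -0.0349, 0.3599]
tcp_rot: [-0.0, 0.831, 0.556, -0.0]
ft_force: [0.8, 0.6, 0.4]
gripper_width: 1.0
grip_force: 0.0
```

apply_moves --commands '[{"dr": [0,0,0],"linear": [45.9,-29,0],"claw": 0},{"dr": [0,0,0],"linear": [45.9,-29,0],"claw": 0},{"dr": [0,0,0],"linear": [45.9,-29,0],"claw": 0},{"dr": [0,0,0],"linear": [45.9,-29,0],"claw": 0},{"dr": [0,0,0],"linear": [45.9,-29,0],"claw": 0}]'

```text
t: 19.38
tool_pos: [0.4525, 0.2327, 0.36]
tcp_rot: [0.0, 0.831, 0.556, -0.0]
ft_force: [1.0, 0.1, 0.5]
gripper_width: 1.001
grip_force: 0.0
```

apply_moves --commands '[{"dr": [0,0,0],"linear": [45.9,-29,0],"claw": 0},{"dr": [0,0,0],"linear": [45.9,-29,0],"claw": 0},{"dr": [0,0,10],"linear": [0,0,0],"claw": 0},{"dr": [0,0,10],"linear": [0,0,0],"claw": 0},{"dr": [0,0,10],"linear": [0,0,0],"claw": 0}]'

```text
t: 20.0
tool_pos: [0.4343, 0.3384, 0.3596]
tcp_rot: [0.0, 0.948, 0.319, -0.001]
ft_force: [-0.3, 0.1, 0.7]
gripper_width: 0.997
grip_force: 0.0
```

apply_moves --commands '[{"dr": [0,0,10],"linear": [0,0,0],"claw": 0},{"dr": [0,0,5.6],"linear": [0,0,0],"claw": 0},{"dr": [0,10,0],"linear": [0,0,0],"claw": 0},{"dr": [0,10,0],"linear": [0,0,0],"claw": 0},{"dr": [0,0,0],"linear": [-20,0,56],"claw": 0}]'

```text
t: 20.62
tool_pos: [0.436, 0.3393, 0.3066]
tcp_rot: [-0.035, 0.965, 0.188, 0.177]
ft_force: [1.6, 0.2, -2.5]
gripper_width: 0.999
grip_force: 0.0
```

apply_moves --commands '[{"dr": [0,0,0],"linear": [0,0,0],"claw": 0.3},{"dr": [0,0,0],"linear": [0,0,0],"claw": 0.3}]'

```text
t: 20.88
tool_pos: [0.4358, 0.3387, 0.3027]
tcp_rot: [-0.033, 0.967, 0.187, 0.171]
ft_force: [-0.4, -0.5, 0.6]
gripper_width: 0.698
grip_force: 0.0
```

```bash
python3 - <<'E'
from h import *
st(); P=wrist(); cv2.imwrite('pics/w10.png',P['image'])
for t in ['probe_grip','stand_mouth']:
    print(t,[(np.round(d['at'],4),round(d['confidence'],2),np.round(proj(P,d['at']),1)) for d in landmark_of(P,t)])
E
```

```text
t 20.88 p [0.4358 0.3387 0.3027] x [0.871 0.351 0.344] z [ 0.319  0.129 -0.939] w 0.698 gf 0.0 ft [-0.4 -0.5  0.6] q [ 0.49 -0.21  2.   -0.04  1.    1.7 ]
probe_grip [(array([0.47  , 0.3582, 0.1585]), 0.84, array([251.6, 189. ])), (array([0.2538, 0.3008, 0.0171]), 0.66, array([234.7, 342.2])), (array([0.4969, 0.519 , 0.0116]), 0.65, array([159.9, 133.3]))]
stand_mouth [(array([0.4975, 0.3592, 0.0988]), 0.86, array([260.4, 167.8]))]
```

View pics/w10.png

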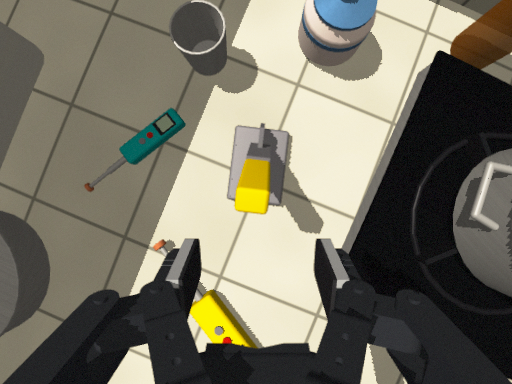

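```bash
cat > fit.py <<'E'
from h import *
from scipy.optimize import minimize
def mask(I,uv):
    hsv=cv2.cvtColor(I,cv2.COLOR_BGR2HSV); m=cv2.inRange(hsv,(18,130,70),(36,255,255))
    n,l,s,c=cv2.connectedComponentsWithStats(m); u,v=map(int,uv); i=l[v,u]; print('mask',i,s[i]); return (l==i) if i else None
def box(g,Rm,lo=-.06,hi=.04):
    return [g+Rm@[sx*.012,sy*.015,z] for sx in(-1,1) for sy in(-1,1) for z in(lo,hi)]
def own(az,th): 
    a=np.radians(az); return (R.from_euler('z',a)*R.from_euler('y',-th)).as_matrix()
def iou(P,m,pts,S=4):
    uv=np.array([proj(P,x) for x in pts]); x0,y0=np.floor(uv.min(0)).astype(int)-15; w,h=np.ceil(uv.max(0)).astype(int)+15-[x0,y0]
    a=np.zeros((h*S,w*S),np.uint8); hull=cv2.convexHull(((uv-[x0,y0]+.5)*S).astype(np.float32))
    cv2.fillConvexPoly(a,np.round(hull*16).astype(np.int32),1,shift=4)
    b=cv2.resize(m[y0:y0+h,x0:x0+w].astype(np.uint8),None,fx=S,fy=S,interpolation=cv2.INTER_NEAREST)
    return (a&b).sum()/max((a|b).sum(),1)
E
python3 - <<'E'
from fit import *
P=wrist(); ms=[(P,mask(P['image'],(255,185)))]
Q=get_image('scene'); I=cv2.imread('pics/scene1.png'); ms.append((Q,mask(I,(350,133))))
T=get_image('top'); J=cv2.imread('pics/top1.png'); ms.append((T,mask(J,(142,213))))
def f(v,V,full=False):
    r=[iou(p,m,box(np.array([v[0],v[1],.1564]),own(v[2],.35))) for p,m in V]; return r if full else -sum(r)
for V in ([ms[0]],ms[:2],ms):
    V=[x for x in V if x[1] is not None]
    b=min((minimize(f,(.474,.357,a),args=(V,),method='Nelder-Mead',options=dict(initial_simplex=[(.474,.357,a),(.480,.357,a),(.474,.363,a),(.474,.357,a+10)],xatol=1e-4,fatol=1e-4)) for a in(15,28)),key=lambda r:r.fun)
    print(b.x.round(4),np.round(f(b.x,V,True),3))
E
```

```text
mask 2 [ 235  160   36   55 1620]
mask 2 [344 119  12  29 274]
mask 7 [138 205  11  13  86]
[ 0.4743  0.3577 14.9991] [0.934]
[ 0.4741  0.3576 15.7316] [0.929 0.817]
[ 0.4738  0.3576 17.1641] [0.919 0.825 0.577]
```

```bash
python3 - <<'E'
from fit import *
P=wrist(); c=[onz(P,u,v,.018) for u,v in((236,126),(289,131),(280,205),(228,197))]
e=lambda a,b:(np.degrees(np.arctan2(*(a-b)[[1,0]])).round(1),np.linalg.norm(a-b).round(3))
print(np.round(c,3).tolist(),e(c[0],c[3]),e(c[1],c[2]),e(c[0],c[1]),e(c[3],c[2]), np.mean(c,0).round(4))
print(P['image'][140,232],)
az=16.;g=np.array([.474,.3577,.1564]);oz=own(az,.35)[:,2];Rt=tilt(az)
print('top corners',[np.round(proj(P,x),0) for x in box(g,own(az,.35),.04,.04)])
G=g-oz*.008 # TCP so grasp pt at g
chain([(G+oz*.09,Rt),(G+oz*.0,Rt)]); st()
E
```

```text
[[0.548, 0.417, 0.018], [0.57, 0.342, 0.018], [0.465, 0.314, 0.018], [0.447, 0.389, 0.018]] (np.float64(15.6), np.float64(0.104)) (np.float64(14.8), np.float64(0.109)) (np.float64(106.5), np.float64(0.078)) (np.float64(103.1), np.float64(0.076)) [0.5074 0.3656 0.018 ]
[204 232 239]
top corners [array([267., 214.]), array([267., 214.]), array([233., 211.]), array([233., 211.]), array([270., 189.]), array([270., 189.]), array([235., 185.]), array([235., 185.])]
lin [-9.7 -6.3 69.8] dr [-2.1 -0.1  5.6]
lin [-0.  0. 90.] dr [0. 0. 0.]
t 21.23 p [0.4355 0.3385 0.3023] x [0.871 0.351 0.344] z [ 0.319  0.129 -0.939] w 0.705 gf 0.0 ft [ 0.7 -0.2 -0. ] q [ 0.49 -0.21  2.   -0.04  1.    1.7 ]
```

apply_moves --commands '[{"dr": [0,0,0],"linear": [-9.7,-6.3,20],"claw": 0.25},{"dr": [-2.1,0,6],"linear": [0,0,0],"claw": 0.25},{"dr": [0,0,0],"linear": [0,0,40],"claw": 0.25},{"dr": [0,0,0],"linear": [0,0,0],"claw": 0.25}]'

```text
t: 21.72
tool_pos: [0.4423, 0.3461, 0.2378]
tcp_rot: [-0.023, 0.976, 0.134, 0.169]
ft_force: [-0.3, -0.2, -1.0]
gripper_width: 0.75
grip_force: 0.0
```

```bash
python3 - <<'E'
from fit import *
P=wrist(); m=mask(P['image'],(255,235))
def f(v): return -iou(P,m[:, :],box(np.array([v[0],v[1],.1564]),own(15.5,.35)))
if m is not None:
    b=minimize(f,(.474,.3577),method='Nelder-Mead',options=dict(initial_simplex=[(.474,.3577),(.480,.357),(.474,.363)],xatol=1e-4,fatol=1e-4)); print(b.x.round(4),b.fun)
az=15.5;g=np.array([.474,.3577,.1564]);oz=own(az,.35)[:,2];Rt=tilt(az);G=g-oz*.008
st(); chain([(G+oz*.05,Rt),(G+oz*.0,Rt)])
E
```

```text
mask 0 [     0      0    512    384 192796]
t 21.77 p [0.443  0.3466 0.24  ] x [0.906 0.253 0.339] z [ 0.326  0.092 -0.941] w 0.75 gf 0.0 ft [-0.1 -0.3  0.4] q [ 0.52 -0.12  2.04 -0.11  0.89  1.87]
lin [ 2.4 -2.4 47.7] dr [-0.1  0.2  0.1]
lin [ 0. -0. 50.] dr [0. 0. 0.]
```

```bash
python3 - <<'E'
from fit import *
g=np.array([.474,.3577,.1564]);oz=own(15.5,.35)[:,2]
P=wrist(); uv=proj(P,g+oz*.04); print(uv); m=mask(P['image'],uv)
def f(v): return -iou(P,m,box(np.array([v[0],v[1],.1564]),own(15.5,.35)))
b=minimize(f,(.474,.3577),method='Nelder-Mead',options=dict(initial_simplex=[(.474,.3577),(.480,.357),(.474,.363)],xatol=1e-4,fatol=1e-4)); print(b.x.round(4),b.fun)
E
```

```text
(np.float64(253.778751461312), np.float64(216.69630140885357))
mask 1 [ 232  162   45   71 2814]
[0.4739 0.3576] -0.9305363232406738
```

apply_moves --commands '[{"dr": [0,0,0],"linear": [2.2,-2.2,28],"claw": 0.25},{"dr": [0,0,0],"linear": [0,0,35],"claw": 0.25},{"dr": [0,0,0],"linear": [0,0,34],"claw": 0.25},{"dr": [0,0,0],"linear": [0,0,0],"claw": 0.25}]' --force 40

```text
t: 22.32
tool_pos: [0.4763, 0.3581, 0.1495]
tcp_rot: [-0.024, 0.976, 0.133, 0.17]
ft_force: [-0.4, -0.4, 0.2]
gripper_width: 0.749
grip_force: 0.0
```

```bash
python3 - <<'E'
from fit import *
az=15.5;g=np.array([.474,.3577,.1564]);oz=own(az,.35)[:,2];Rt=tilt(az);G=g-oz*.008
st(); chain([(G,Rt)])
E
```

```text
t 22.32 p [0.4763 0.3581 0.1495] x [0.906 0.252 0.339] z [ 0.326  0.091 -0.941] w 0.749 gf 0.0 ft [-0.4 -0.4  0.2] q [ 0.51  0.07  2.04 -0.12  0.7   1.88]
lin [ 0.2 -0.2  0.7] dr [-0.1  0.3  0.1]
```

Well aligned. I'll grip and draw it out along its own axis.

apply_moves --commands '[{"dr": [0,0,0],"linear": [0,0,0],"claw": 0.95},{"dr": [0,0,0],"linear": [0,0,0],"claw": 0.95},{"dr": [0,0,0],"linear": [0,0,0],"claw": 0.95},{"dr": [0,0,0],"linear": [0,0,0],"claw": 0.95},{"dr": [0,0,0],"linear": [0,0,0],"claw": 0.95}]'

```text
t: 22.95
tool_pos: [0.4778, 0.3593, 0.1536]
tcp_rot: [-0.025, 0.975, 0.134, 0.174]
ft_force: [-2.7, -2.3, 6.4]
gripper_width: 0.342
grip_force: 39.0
```

apply_moves --commands '[{"dr": [0,0,0],"linear": [0,0,-10],"claw": 0.95},{"dr": [0,0,0],"linear": [0,0,-20],"claw": 0.95},{"dr": [0,0,0],"linear": [0,0,-20],"claw": 0.95},{"dr": [0,0,0],"linear": [0,0,-25],"claw": 0.95},{"dr": [0,0,0],"linear": [0,0,-25],"claw": 0.95}]'

```text
t: 23.58
tool_pos: [0.443, 0.349, 0.2451]
tcp_rot: [-0.024, 0.976, 0.134, 0.171]
ft_force: [0.1, -1.6, -1.1]
gripper_width: 0.347
grip_force: 39.1
```

```bash
python3 - <<'E'
from h import *
st()
p,R0,_=pose(); oz=-R0.as_matrix()[:,2]; p1=p+oz*.09
chain([(p1,R0),((p1[0],p1[1],p1[2]),down(15.5)),((p1[0],p1[1],.42),None),((.535,-.25,.42),down(15.5))])
E
```

```text
t 23.57 p [0.443  0.349  0.2451] x [0.906 0.252 0.341] z [ 0.328  0.093 -0.94 ] w 0.347 gf 39.1 ft [ 0.1 -1.6 -1.1] q [ 0.52 -0.12  2.03 -0.11  0.89  1.87]
lin [ -0.   0. -90.] dr [0. 0. 0.]
lin [0. 0. 0.] dr [ -0.1 -19.9   0.1]
lin [ -0.    0.  -90.3] dr [0. 0. 0.]
lin [-40.7 601.6   0. ] dr [0. 0. 0.]
```

apply_moves --commands '[{"dr": [0,0,0],"linear": [0,0,-45],"claw": 0.95},{"dr": [0,0,0],"linear": [0,0,-45],"claw": 0.95},{"dr": [0,-7,0],"linear": [0,0,0],"claw": 0.95},{"dr": [0,-7,0],"linear": [0,0,0],"claw": 0.95},{"dr": [0,-5.9,0],"linear": [0,0,0],"claw": 0.95}]'

```text
t: 24.2
tool_pos: [0.4139, 0.3409, 0.3298]
tcp_rot: [-0.001, 0.991, 0.136, -0.001]
ft_force: [-0.4, -0.1, -1.9]
gripper_width: 0.343
grip_force: 39.1
```

apply_moves --commands '[{"dr": [0,0,0],"linear": [0,0,-45],"claw": 0.95},{"dr": [0,0,0],"linear": [-3,40,-45],"claw": 0.95},{"dr": [0,0,0],"linear": [-3,45,0],"claw": 0.95},{"dr": [0,0,0],"linear": [-3,45,0],"claw": 0.95},{"dr": [0,0,0],"linear": [-3,45,0],"claw": 0.95}]'

```text
t: 24.82
tool_pos: [0.4493, 0.1678, 0.4191]
tcp_rot: [-0.001, 0.991, 0.136, 0.001]
ft_force: [0.6, 0.3, -0.6]
gripper_width: 0.344
grip_force: 39.7
```

apply_moves --commands '[{"dr": [0,0,0],"linear": [-3,45,0],"claw": 0.95},{"dr": [0,0,0],"linear": [-3,45,0],"claw": 0.95},{"dr": [0,0,0],"linear": [-3,45,0],"claw": 0.95},{"dr": [0,0,0],"linear": [-3,45,0],"claw": 0.95},{"dr": [0,0,0],"linear": [-3,45,0],"claw": 0.95}]'

```text
t: 25.45
tool_pos: [0.4954, -0.0529, 0.4187]
tcp_rot: [-0.001, 0.991, 0.136, 0.001]
ft_force: [0.0, 0.2, -1.2]
gripper_width: 0.343
grip_force: 39.6
```

apply_moves --commands '[{"dr": [0,0,0],"linear": [-3,45,0],"claw": 0.95},{"dr": [0,0,0],"linear": [-3,45,0],"claw": 0.95},{"dr": [0,0,0],"linear": [-3,45,0],"claw": 0.95},{"dr": [0,0,0],"linear": [-3,40,0],"claw": 0.95},{"dr": [0,0,0],"linear": [0,0,0],"claw": 0.95}]'

```text
t: 26.08
tool_pos: [0.5309, -0.2256, 0.4172]
tcp_rot: [-0.001, 0.991, 0.134, -0.0]
ft_force: [0.4, -0.3, -2.6]
gripper_width: 0.347
grip_force: 39.8
```

```bash
python3 - <<'E'
from h import *
st(); P=wrist(); cv2.imwrite('pics/w11.png',P['image']); look(P)
p,R0,_=pose()
print('pred tip px',proj(P,p+R0.apply([0,0,.127])))
need((.5348,-.2497,.30),down(15.5))
for t in ['probe_tip','probe_grip','pan_spot']: print(t,[(np.round(d['at'],4),round(d['confidence'],2)) for d in landmark_of(P,t)])
S=get_image('scene'); cv2.imwrite('pics/scene2.png',S['image'])
for t in ['probe_tip','probe_grip','pan_spot']: print(t,[(np.round(d['at'],4),round(d['confidence'],2)) for d in landmark_of(S,t)])
E
```

```text
t 26.07 p [ 0.5309 -0.2256  0.4172] x [0.964 0.266 0.   ] z [-0.001  0.003 -1.   ] w 0.347 gf 39.8 ft [ 0.4 -0.3 -2.6] q [-0.58 -0.01  1.59  0.    1.56  0.72]
corn [259.  105.6] 236 [ 0.5872 -0.2118  0.138 ]
corn [312.7 121.3] 223 [ 0.5867 -0.287   0.138 ]
corn [229.6 153. ] 210 [ 0.5147 -0.1894  0.138 ]
corn [314.8 174.7] 95 [ 0.5163 -0.3139  0.138 ]
corn [267.2 192.1] 129 [ 0.4729 -0.2557  0.138 ]
red [274.2 146.5] [262 134  26  26 521] [ 0.5349 -0.2496  0.11  ]
pred tip px (np.float64(255.80249113567893), np.float64(182.70981045327352))
 lin [ -3.1  26.  117.5] dr [-0.2 -0.  -0. ]
probe_tip [(array([ 0.5275, -0.2287,  0.2865]), 0.7), (array([ 0.4724, -0.2481,  0.1189]), 0.21)]
probe_grip [(array([ 0.524 , -0.2288,  0.4233]), 0.89)]
pan_spot [(array([ 0.533 , -0.2525,  0.1089]), 0.64)]
probe_tip [(array([0.3474, 0.4627, 0.0176]), 0.44), (array([ 0.5315, -0.2268,  0.2903]), 0.4)]
probe_grip [(array([0.2524, 0.2982, 0.0134]), 0.76), (array([ 0.5267, -0.2234,  0.4266]), 0.65), (array([0.5001, 0.5246, 0.0117]), 0.61), (array([ 0.5342, -0.2531,  0.1106]), 0.5)]
pan_spot [(array([ 0.5348, -0.2523,  0.1108]), 0.86)]
```

apply_moves --commands '[{"dr": [0,0,0],"linear": [-1.5,13,40],"claw": 0.95},{"dr": [0,0,0],"linear": [-1.6,13,40],"claw": 0.95},{"dr": [0,0,0],"linear": [0,0,40],"claw": 0.95},{"dr": [0,0,0],"linear": [0,0,35],"claw": 0.95},{"dr": [0,0,0],"linear": [0,0,0],"claw": 0.95}]'

```text
t: 27.1
tool_pos: [0.5339, -0.2476, 0.2597]
tcp_rot: [-0.003, 0.991, 0.136, -0.002]
ft_force: [-0.2, -0.4, -0.7]
gripper_width: 0.344
grip_force: 39.7
```

apply_moves --commands '[{"dr": [0,0,0],"linear": [0,0,0],"claw": 0.95}]'

```text
t: 27.22
tool_pos: [0.5362, -0.2493, 0.2654]
tcp_rot: [0.0, 0.991, 0.136, 0.002]
ft_force: [0.8, 0.1, -0.6]
gripper_width: 0.342
grip_force: 39.7
```

```bash
python3 - <<'E'
from h import *
st(); P=wrist(); p,R0,_=pose(); look(P)
pt=np.array(proj(P,p+R0.apply([0,0,.127]))); print('pred tip px',pt, 'ghandle bottom',proj(P,p+R0.apply([0,0,.052])),'at',p)
S=get_image('scene'); T=get_image('top')
tip=p+R0.apply([0,0,.127]); s=np.array(proj(S,tip)); print('scene pred tip',s,'grip',proj(S,p-[0,0,-.008]),'top(handle)',proj(S,p+[0,0,.048]))
a=P['image'][120:320,150:350]; c=np.round(s).astype(int); print('crop org',c-[50,60])
b=S['image'][c[1]-60:c[1]+40,c[0]-50:c[0]+50]
cv2.imwrite('pics/press.png',np.hstack([cv2.resize(a,(400,400)),cv2.resize(b,(400,400),interpolation=cv2.INTER_CUBIC)]))
E
```

```text
t 27.23 p [ 0.5362 -0.2493  0.2654] x [0.963 0.269 0.003] z [ 0.004  0.    -1.   ] w 0.342 gf 39.7 ft [ 0.8  0.1 -0.6] q [-0.61  0.08  1.77  0.    1.29  0.69]
corn [230.8 116.8] 566 [ 0.5873 -0.2118  0.138 ]
corn [314.4 141.3] 525 [ 0.5865 -0.2868  0.138 ]
corn [187.7 188.4] 449 [ 0.5145 -0.1893  0.138 ]
red [256.8 174.4] [239 158  37  36 878] [ 0.5364 -0.2489  0.11  ]
pred tip px [257.88199268 182.93618276] ghandle bottom (np.float64(258.10790817179156), np.float64(218.11557436502187)) at [ 0.53648921 -0.24954911  0.26611793]
scene pred tip [185.43268928 209.15938697] grip (np.float64(177.3662439296158), np.float64(181.8200350429407)) top(handle) (np.float64(174.65861066369013), np.float64(172.61592490466384))
crop org [135 149]
```

View pics/press.png

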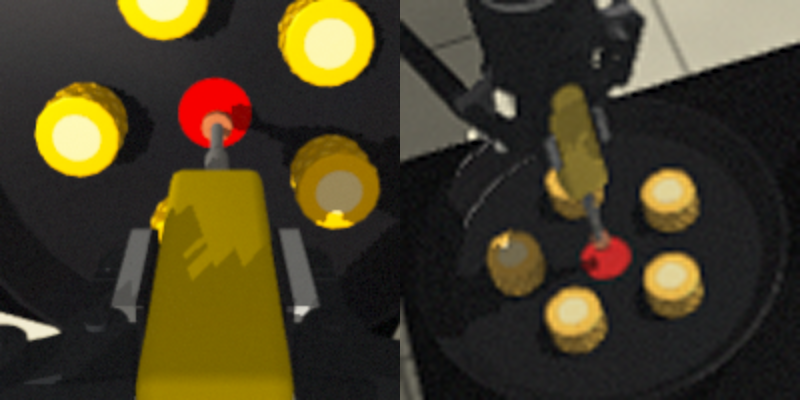

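apply_moves --commands '[{"dr": [0,0,0],"linear": [0,0,12],"claw": 0.95},{"dr": [0,0,0],"linear": [0,0,8],"claw": 0.95},{"dr": [0,0,0],"linear": [0,0,4],"claw": 0.95},{"dr": [0,0,0],"linear": [0,0,0],"claw": 0.95}]'

```text
t: 27.88
tool_pos: [0.5353, -0.2489, 0.2391]
tcp_rot: [-0.001, 0.991, 0.136, 0.0]
ft_force: [-0.4, 0.4, 0.5]
gripper_width: 0.345
grip_force: 40.0
```

```bash
cat >> h.py <<'E'
def avg(n=8):
    F=[];Z=[];X=[]
    for _ in range(n):
        get_image('wrist'); p,r,s=pose(); F.append(s['ft_force']); Z.append(p); X.append(r.as_matrix()[:,2])
    print('F',np.mean(F,0).round(2),'sd',np.std(F,0).round(2),'p',np.mean(Z,0).round(4),'sd',np.std(Z,0).round(4),'z',np.mean(X,0).round(4),'t',s['t'],'gf',s['grip_force'])
E
python3 - <<'E'
from h import *
avg()
E
```

```text
F [-0.45  0.32  0.28] sd [0.42 0.49 0.39] p [ 0.5355 -0.2491  0.2396] sd [0.0001 0.0001 0.0001] z [ 0.0012  0.0017 -1.    ] t 28.275 gf 39.98689591884613
```

apply_moves --commands '[{"dr": [0,0,0],"linear": [0,0,1],"claw": 0.95},{"dr": [0,0,0],"linear": [0,0,1],"claw": 0.95},{"dr": [0,0,0],"linear": [0,0,0],"claw": 0.95}]'

```text
t: 28.65
tool_pos: [0.5355, -0.2491, 0.2374]
tcp_rot: [-0.001, 0.991, 0.136, 0.001]
ft_force: [-0.8, 0.2, 0.8]
gripper_width: 0.344
grip_force: 39.9
```

```bash
python3 - <<'E'
from h import *
avg(14)
E
```

```text
F [-0.24  0.33  0.57] sd [0.52 0.33 0.52] p [ 0.5355 -0.2491  0.2374] sd [0. 0. 0.] z [ 0.0014  0.0016 -1.    ] t 29.35 gf 39.952454566955566
```

apply_moves --commands '[{"dr": [0,0,0],"linear": [0,0,1],"claw": 0.95},{"dr": [0,0,0],"linear": [0,0,0.7],"claw": 0.95},{"dr": [0,0,0],"linear": [0,0,0],"claw": 0.95}]'

```text
t: 29.72
tool_pos: [0.5355, -0.2491, 0.2357]
tcp_rot: [-0.001, 0.991, 0.136, 0.001]
ft_force: [-0.0, -0.0, 2.1]
gripper_width: 0.346
grip_force: 40.0
```

```bash
python3 - <<'E'
from h import *
avg(20); P=wrist(); look(P)
S=get_image('scene'); T=get_image('top')
for t in ['probe_tip','probe_grip']: print([(t,np.round(d['at'],4),round(d['confidence'],2)) for Q in (P,S) for d in landmark_of(Q,t) if abs(d['at'][1]+.25)<.05])
for t in ['pan','pot','jar','tumbler','oil','spice','turner']: print(t,[(np.round(d['at'],3),round(d['confidence'],2)) for d in landmark_of(T,t)][:1])
E
```

```text
F [ 0.01 -0.01  1.33] sd [0.31 0.47 0.43] p [ 0.5355 -0.2491  0.2357] sd [0. 0. 0.] z [ 0.0014  0.0017 -1.    ] t 30.725 gf 40.021002888679504
corn [228.2 119.7] 712 [ 0.5873 -0.2118  0.138 ]
corn [322.2 147.1] 648 [ 0.5865 -0.2868  0.138 ]
corn [180.7 199.4] 549 [ 0.5144 -0.1895  0.138 ]
red [257.7 183. ] [238 165  41  39 995] [ 0.5362 -0.249   0.11  ]
[('probe_tip', array([ 0.5339, -0.2512,  0.1103]), 0.58), ('probe_tip', array([ 0.5374, -0.2504,  0.1123]), 0.54)]
[('probe_grip', array([ 0.5316, -0.2483,  0.2414]), 0.89), ('probe_grip', array([ 0.5294, -0.2529,  0.2401]), 0.68)]
pan [(array([ 0.534, -0.246,  0.104]), 0.77)]
pot [(array([0.555, 0.051, 0.104]), 0.83)]
jar [(array([ 0.73 ,  0.345, -0.002]), 0.65)]
tumbler [(array([ 0.632,  0.498, -0.002]), 0.86)]
oil [(array([0.797, 0.125, 0.002]), 0.91)]
spice [(array([ 0.798, -0.13 , -0.003]), 0.65)]
turner [(array([ 0.403, -0.575, -0.002]), 0.84)]
```

```bash
python3 - <<'E'
from cell import *
print(finish_job())
E
```

```text
the job is handed in; nothing more can be done
None
```

I handed the job in at about 31 s of the 72 s limit. The five corn rounds sit in a ring about 64 mm from the red spot, roughly 35 mm apart. The thermometer is held upright on the spot, its head pressed in by an estimated 5 of its 10 mm, judged from the wrist force. The pan, pot and other items I checked stayed within a few millimetres of their starting places.

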